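# Unlock the stall's cash box with the square T-key

### The job

Unlock the grey cash box with the steel T-key that lies on the wooden cradle. Stand the key tip-down in the round lock collar and let go of it, then take hold of it again, press down while twisting until it drops fully home in the hidden square seat, and turn it clockwise (seen from above) until the latch reaches its stop. Leave the key standing in the lock and do not disturb the other goods on the table.

Things in the scene. Friction and masses are not known exactly. Their poses are not given: they have to be found in the camera images.
- key: Steel T-key, 140 long, 0.2 kg nominal, lying level in the cradle, roughly crosswise to the robot with its tip to the left (+y). Shank 14 x 14 square over its whole length, the last 3 of the tip narrowed to 11 x 11. Across the other end a T bar 70 long, 14 wide, 14 thick. Origin on the shank axis, 65 from the tip face, 75 from the outer end of the T bar. +x runs along the shank to the tip, y along the T bar. At the start z is up.
- key_tip (a point): Centre of the key's tip face, 65 from the key's origin along the key's +x.
- key_bar (a point): Centre of the T bar, 68 from the key's origin along the key's -x (133 from the tip face); axes as the key's.
- cradle: Fixed wooden cradle; origin at table height under its centre, straight under the key's origin (to about 4). Foot 110 (x) x 50 (y) x 12 high; two end plates at x = -40 and +40, each 10 thick and 32 wide, with a notch 16.4 wide, open upward, its floor at 50 above the table, cheeks up to 60. The key lies in the notches, its axis 57 above the table, its tip to the cradle's +x, the T bar beyond the plate at -x; between the plates the shank is free for fingers.
- cashbox: Fixed grey steel cash box; origin at table height under the vertical lock axis, z up. The box reaches from x = -45 to +105 and y = -90 to +90, its top 70 above the table. On the top a steel lock collar, outside diameter 48, from 70 to 106 above the table, and a flat handle on the lid at x = 80, up to 86.
- lock_mouth (a point): Centre of the collar's mouth, on the lock axis, 106 above the table. The round bore below it is 22 across (27 in the top 6) and 36 deep; it guides the key, which can turn in it freely. At the bottom of the bore, 70 above the table, is the top of the turning seat: a square pocket 16.2 wide, which a key tip not aligned with it rests upon.
- lock_floor (a point): Floor of the square pocket, on the lock axis, 48 above the table (58 below the mouth): the tip of a fully home key is here, 22 deeper than when it rests on the seat's top. The pocket cannot be seen and its angle is not known: a square key finds it within a quarter turn. The key has about 10 degrees of play each way in it.
- latch (a joint): Angle of the turning seat with its tongue, rad, growing clockwise seen from above: 0 to 0.25 at the start (locked, tongue over the lid), hard stop at 1.35 (unlocked). Stays where it is left; friction about 0.16 N m.
- tongue_tip (a point): Free end of the steel latch tongue, which is 14 wide, 6 thick, sticks out sideways under the collar to 65 from the lock axis, 75 above the table, and turns with the seat. It only shows the latch's angle and cannot be pushed itself; the key alone turns it.
- ink_tall: Black ink bottle with pointed cap, 40 across, 120 tall; bystander. Origin under its centre.
- ink_short: Black ink bottle with pointed cap, 44 across, 100 tall; bystander. Origin under its centre.
- pump: White lotion bottle with black pump head, 54 across, 190 tall; bystander. Origin under its centre.
- mug: White mug, 80 across, 95 tall; bystander. Origin under its centre.
- tin: Dark steel tin, 100 x 100 x 75 tall; bystander. Origin under its centre.
- carton: Flat cardboard carton, 100 x 50 x 22 tall; bystander between the box and the cradle. Origin under its centre.
- tape: Roll of paper tape lying flat, 52 across, 22 tall; bystander between the box and the cradle. Origin under its centre.
Mind the look-alikes: they are no part of the job. What is meant by the key is not yellow, and is the smaller of those in its own colour.

How it is judged:
On the way, in this order (a step that is already met when the one before it is completed fails the run):
1. the key stands tip-down in the lock collar, let go of by the gripper, latch still locked (horizontal distance between key_tip and lock_mouth below 0.006 m and z of key_tip in the frame of lock_mouth below -0.015 m and angle between the x axis of key and the z axis of cashbox, either way round below 0.25 rad and contact force between the fingers and key below 0.1 N and value of joint latch below 0.9 rad), for 0.2 s.
2. the key, held again by the fingers, is fully home in the square seat (tip within 5 mm of the pocket floor), tongue not yet turned past 0.9 rad (horizontal distance between key_tip and lock_floor below 0.005 m and z of key_tip in the frame of lock_floor below 0.005 m and angle between the x axis of key and the z axis of cashbox, either way round below 0.2 rad and contact force between the fingers and key above 0.5 N and value of joint latch below 0.9 rad), for 0.1 s.
At the end, for the whole second after the job is handed in: The latch is turned clockwise to its stop (joint above 1.22 rad), the key stands in the lock fully home (tip within 5 mm of the pocket floor and of the lock axis, leaning less than 0.2 rad), at rest and released (horizontal distance between key_tip and lock_floor below 0.005 m and z of key_tip in the frame of lock_floor below 0.005 m and angle between the x axis of key and the z axis of cashbox, either way round below 0.2 rad and value of joint latch above 1.22 rad and linear speed of key below 0.02 m/s and contact force between the fingers and key below 0.1 N); the robot touches nothing.
It fails at once if a bystander is moved more than 30 mm (distance of any of ink_tall, ink_short, pump, mug, tin, carton, tape from where it was at the start of the episode above 0.03 m).
It also fails if it takes over 72 s, if anything falls off the work surface, if the arm or the gripper's body presses on something with over 40 N, if the wrist force passes 120 N, or if a joint passes its speed limit or range.

### The arm

A 7-joint arm with a two-finger parallel gripper is mounted at the origin on the work surface. World frame = base frame: x ahead of the robot, y to its left, z up, the work surface at z = 0. Lengths are in m, angles in rad, forces in N, time in s.
With the tool pointing down it reaches from about 0.425 to 1.025 m from the base axis. Payload 9.4 kg.
Tool frame: the origin (TCP) lies on the mounting face of the last link; the fingertips stand 186 mm ahead of it and the grasp point (between the pads) lies 167 mm ahead of it; y points along the fingers, x is the direction in which the jaws open and shut, and the axes are right-handed (so a half turn about y gives the same grasp; the last joint's range is limited). The gripper opens to 93 mm and grips with 3 to 60 N. Pads are 15 mm wide; open, the fingers measure 128 mm over their backs; the gripper's body (75 mm by 188 mm) begins 65 mm behind the grasp point.
Start: joints at [-1.215, 0.599, -0.003, 1.599, 0.002, 0.943, -0.08], TCP at [0.304, 0.658, 0.405] pointing down, gripper open.
Joint ranges: [-2.57, 2.57], [-0.35, 1.97], [-1.29, 1.29], [0.11, 2.56], [-1.05, 4.19], [0.11, 1.86], [-2.63, 2.63]. Speed limits (rad/s): [2.22, 2.22, 3.01, 3.01, 3.14, 3.14, 3.14].

### API

Orientations are given as [roll, pitch, yaw] about the fixed x, y, z axes, in that order (R = Rz(yaw) Ry(pitch) Rx(roll)).
In Python, from station import ctrl gives the robot as it stands.
- The arm moves only by the shell command python3 -m handwheel 'ROWS'. ROWS is JSON, a list of rows, each a list of 3 entries, a list of its own where there are three numbers: the opening, from 0 (shut) to 1 (fully open), then the shift along the tool's x, y, z in m, then the turn about the tool's y in degrees. A call has 1 to 8 rows; each row is the pose to reach, as a shift and turn from the pose commanded when the call began, along the tool's axes at that moment; what a row does not reach only later rows make up. A row lasts 1/10 s, in which the tool goes at most 50 mm and 8.59 degrees, less where a joint would pass 70% of its speed; a pose out of reach is approached as far as the arm can. A call with a gripper value outside its range is refused whole. The fingers move at their own pace and stop on an object; the grip force is fixed at half the most. Time passes only in rows, so rows that repeat a pose let the fingers close. It gives the time, the measured TCP pose, the force and the opening at its end, in the units of the state.
- ctrl.get_state(): the state, without advancing time (a new reading comes with each control period).
- ctrl.snapshot(name): name is "side" or "top"; returns the picture (384x512x3 uint8, blue, green, red); there is no depth.
- ctrl.get_calibration(name): a dict with "vfov" (degrees; the focal length in pixels is half the picture's height over the tangent of half this angle, whatever the lens; pixels are square), "cx", "cy" (the principal point, pixels), "rvec" (rotation vector, rad) and "tvec" (3), from world to camera coordinates, as OpenCV has them. Camera axes: x right, y down, z forward; pixel columns grow to the right and rows downward; lengths in m; the calibration is good to about 2 mm. A picture is of the moment at which its call begins. get_calibration takes no time and is no camera call.
- ctrl.hand_in(): hands the job in, once; it reports no verdict.
The state is a dict: "time_s": time; "joint_pos": joint angles; "joint_velocities": joint speeds; "joint_efforts": joint torques, N m; "ee_pos": TCP position; "ee_rot": TCP orientation; "ft_force": force on the tool from outside, world axes, zero at the start; "moment": the same for the moment, N m; "opening": opening from 0.0 (shut) to 1.0 (fully open).
Only numpy, scipy, OpenCV 4.12 (cv2) and the standard library are available. Lean on these libraries where they do the work, as an engineer would, in place of code of your own. Each camera call takes 0.05 s, during which the arm holds its last target. There are 200 camera calls.

## Working session

There is one attempt and no reset: what is moved stays moved. The work goes in short steps, Python scripts to look and compute and a shell command to move; the robot and the scene stay as the last step left them, time stands still between calls to the robot, and variables do not carry over. Pictures are saved under pics/ and viewed, about 8 in all and at most 12, crops included, and the job is handed in when it is done.

```bash
ls; mkdir -p pics
python3 - <<'E'
from station import ctrl
import cv2
s=ctrl.get_state(); print({k:s[k] for k in('time_s','ee_pos','ee_rot','ft_force','opening')})
for n in('side','top'):
    im=ctrl.snapshot(n); cv2.imwrite(f'pics/{n}0.png',im)
    print(n,ctrl.get_calibration(n))
    
a=cv2.imread('pics/side0.png');b=cv2.imread('pics/top0.png')
E
```

```text
pics
{'time_s': 0.0, 'ee_pos': array([0.30396904, 0.65797016, 0.40387659]), 'ee_rot': array([-1.57092626e+00,  1.53983490e-03,  1.13804793e+00]), 'ft_force': array([0.3827011 , 0.20187327, 0.43706518]), 'opening': 0.9981205039151244}
side {'vfov': 52.108464990971754, 'cx': 247.6789218866556, 'cy': 197.2663591387168, 'rvec': array([ 2.11754109, -0.88316725,  0.42930948]), 'tvec': array([-0.38924175,  0.32076861,  0.8963191 ])}
top {'vfov': 52.833704815980965, 'cx': 258.83624982562003, 'cy': 193.47712622932548, 'rvec': array([ 2.11279355, -2.11758452,  0.22391947]), 'tvec': array([-0.00592701,  0.58089057,  1.32951621])}
```

View pics/top0.png

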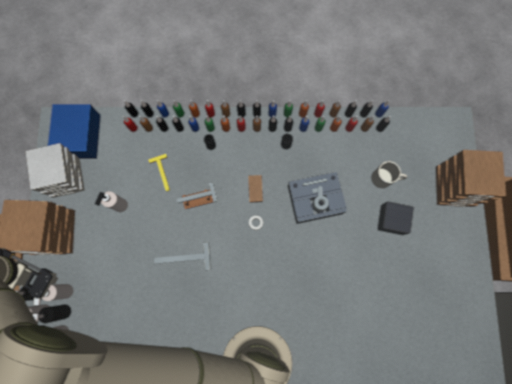

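View pics/side0.png

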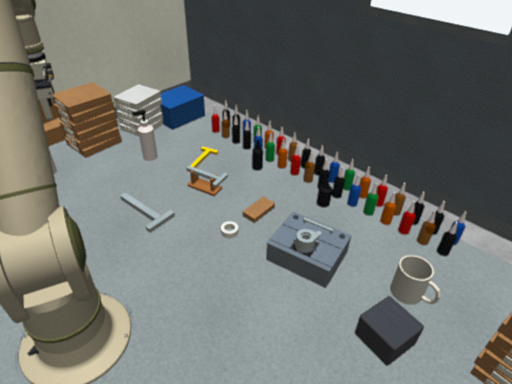

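The top view has three T-shapes: a yellow one at (160,170), a large grey one on the table at (182,257), and a small grey one on the cradle at (197,194). The last is the key, being smaller and grey. The lock collar is at (321,203). I'll check with one composite close crop.

```bash
cat > h.py <<'E'
import numpy as np, cv2
from station import ctrl
def cam(n):
    c=ctrl.get_calibration(n); f=192/np.tan(np.radians(c['vfov'])/2)
    K=np.array([[f,0,c['cx']],[0,f,c['cy']],[0,0,1]]); return K,c['rvec'],c['tvec']
def atz(n,u,v,z):
    K,r,t=cam(n); R=cv2.Rodrigues(r)[0]; C=-R.T@t
    d=R.T@np.linalg.solve(K,[u,v,1]); return C+d*(z-C[2])/d[2]
def px(n,P):
    K,r,t=cam(n); return cv2.projectPoints(np.array(P,float).reshape(-1,3),r,t,K,None)[0][:,0]
def crop(im,u,v,w,h,s): 
    return cv2.resize(im[v:v+h,u:u+w],None,fx=s,fy=s,interpolation=cv2.INTER_CUBIC)
def st():
    s=ctrl.get_state(); R=cv2
    print('t',round(s['time_s'],2),'p',s['ee_pos'].round(4),'r',s['ee_rot'].round(4),'F',s['ft_force'].round(1),'M',s['moment'].round(2),'op',round(s['opening'],4)); return s
E
python3 - <<'E'
from h import *
t=cv2.imread('pics/top0.png');s=cv2.imread('pics/side0.png')
A=crop(t,170,175,50,37,8);B=crop(t,285,170,65,37,6)[:296]
C=crop(s,175,155,60,37,6);D=crop(s,260,210,70,50,6)
W=800
im=np.zeros((600,W,3),np.uint8)
for q,(x,y) in((A,(0,0)),(B,(405,0)),(C,(0,300)),(D,(380,300))):
    h=min(q.shape[0],600-y);w=min(q.shape[1],W-x); im[y:y+h,x:x+w]=q[:h,:w]
cv2.imwrite('pics/c1.png',im)
E
```

```text
(no output)
```

View pics/c1.png

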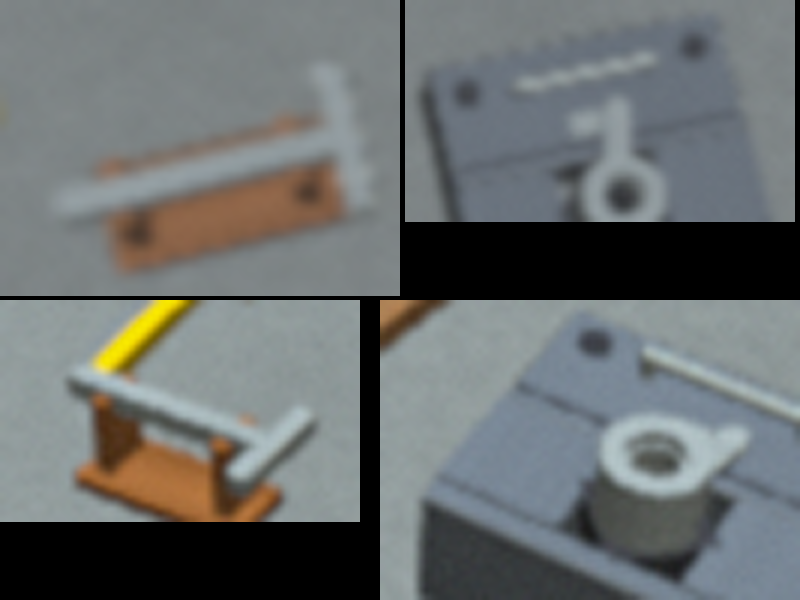

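Run:
```python
from h import *
np.set_printoptions(precision=4,suppress=True)
tip=atz('top',176.4,199.9,.06);b1=atz('top',210.2,182.7,.06);b2=atz('top',214.5,200.8,.06)
print('tip',tip,'b',b1,b2,'len',np.linalg.norm(b1-b2),np.linalg.norm(tip-(b1+b2)/2),'mid',(b1+b2)/2,'angbar',np.degrees(np.arctan2(*(b1-b2)[1::-1])),'angshank',np.degrees(np.arctan2(*(tip-(b1+b2)/2)[1::-1])))
print('mouth',atz('top',321.1,202.1,.106),atz('side',305.8,234.9,.106))
print('bar side',atz('side',219.9,179.2,.064))
st()
```

```text
tip [0.5579 0.2879 0.06  ] b [0.621  0.1684 0.06  ] [0.5544 0.1515 0.06  ] len 0.06870948291304654 0.13132353447116338 mid [0.5877 0.16   0.06  ] angbar 14.246589976749865 angshank 103.10133429525322
mouth [ 0.5404 -0.2224  0.106 ] [ 0.5407 -0.2227  0.106 ]
bar side [0.5826 0.1525 0.064 ]
t 0.1 p [0.304  0.658  0.4039] r [-1.5709  0.0014  1.1381] F [ 0.1  0.2 -0.4] M [-0.01 -0.   -0.  ] op 1.0012
```

```bash
cat >> h.py <<'E'
def need(x,y,zg,yawdeg):
    "shift/turn from the present pose to put grasp point at x,y,zg with tool-down yaw"
    s=st(); R=cv2.Rodrigues(np.zeros(3))[0]
    from scipy.spatial.transform import Rotation as Ro
    R=Ro.from_euler('xyz',s['ee_rot']).as_matrix(); g=s['ee_pos']+R@[0,.167,0]
    print('grasp',g.round(4),'shift',(R.T@(np.array([x,y,zg])-g)).round(4),'turn',round(np.degrees(s['ee_rot'][2])-yawdeg,2))
E
python3 -m handwheel '[[1,[-0.335,-0.03,-0.467],51.5],[1,[-0.335,-0.03,-0.467],51.5],[1,[-0.335,-0.03,-0.467],51.5],[1,[-0.335,-0.03,-0.467],51.5],[1,[-0.335,-0.03,-0.467],51.5],[1,[-0.335,-0.03,-0.467],51.5],[1,[-0.335,-0.03,-0.467],51.5],[1,[-0.335,-0.03,-0.467],51.5]]'
python3 -c "
from h import *
need(.586,.158,.14,13.7)"
```

```text
time_s: 0.9
ee_pos: [0.5015, 0.309, 0.4255]
ee_rot: [-1.571, 0.0, 0.239]
ft_force: [1.2, 0.6, -0.9]
opening: 1.002
t 0.9 p [0.5015 0.309  0.4255] r [-1.5711e+00  2.0000e-04  2.3940e-01] F [ 1.2  0.6 -0.9] M [-0.07 -0.03  0.01] op 1.0021
grasp [0.5015 0.3089 0.2585] shift [ 0.0463  0.1186 -0.1666] turn 0.02
```

```bash
python3 -m handwheel '[[1,[0.046,0.02,-0.166],0],[1,[0.046,0.06,-0.166],0],[1,[0.046,0.119,-0.166],0],[1,[0.046,0.119,-0.166],0],[1,[0.046,0.119,-0.166],0],[1,[0.046,0.119,-0.166],0],[1,[0.046,0.119,-0.166],0]]'
python3 - <<'E'
from h import *
need(.586,.158,.057,13.7)
a=ctrl.snapshot('top');b=ctrl.snapshot('side')
cv2.imwrite('pics/top1.png',a);cv2.imwrite('pics/side1.png',b)
cv2.imwrite('pics/c2.png',np.hstack([crop(a,165,165,66,75,6),crop(b,170,120,66,75,6)]))
E
```

```text
time_s: 1.6
ee_pos: [0.585, 0.1615, 0.3072]
ee_rot: [-1.57, -0.0, 0.24]
ft_force: [0.2, 0.3, -0.1]
opening: 0.999
t 1.6 p [0.585  0.1615 0.3072] r [-1.57   -0.      0.2398] F [ 0.2  0.3 -0.1] M [-0.05  0.02 -0.02] op 0.999
grasp [0.585  0.1616 0.1402] shift [ 0.0001  0.0832 -0.0038] turn 0.04
```

View pics/c2.png

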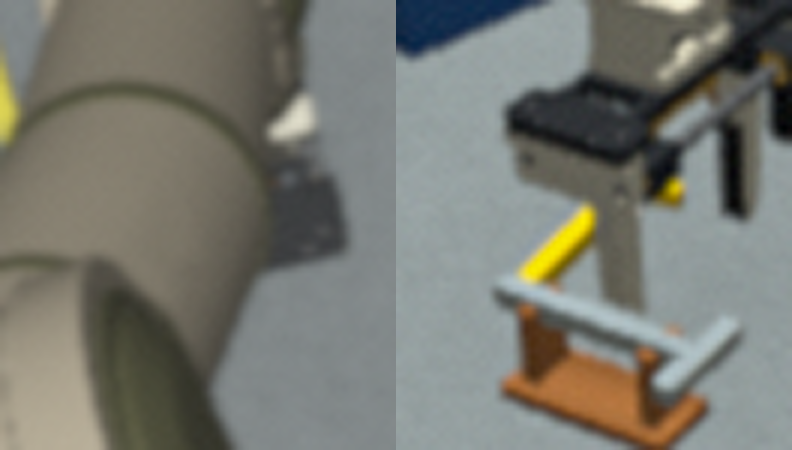

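Run:
```python
from h import *
def over(n,f,u,v,w,h,s,bx,by,yaw):
    im=crop(cv2.imread(f),u,v,w,h,s)
    c,sn=np.cos(np.radians(yaw)),np.sin(np.radians(yaw))
    # key axes: x=(-sn,c), bar along (c,sn)
    def W(a,b,z): return [bx+a*-sn+b*c, by+a*c+b*sn, z]
    for z,col in((.064,(0,0,255)),(.05,(0,255,0))):
        o=[W(-.007,-.035,z),W(-.007,.035,z),W(.007,.035,z),W(.007,.007,z),W(.133,.007,z),W(.133,-.007,z),W(.007,-.007,z),W(.007,-.035,z)]
        p=(px(n,o)-[u,v]+.5)*s-.5
        cv2.polylines(im,[p.round().astype(int)],True,col,1)
    return im
a=over('top','pics/top0.png',170,175,50,37,8,.5875,.158,13.5)
b=over('side','pics/side0.png',180,158,50,37,8,.5875,.158,13.5)
cv2.imwrite('pics/c3.png',np.hstack([a,b]))
```

```text
(no output)
```

View pics/c3.png

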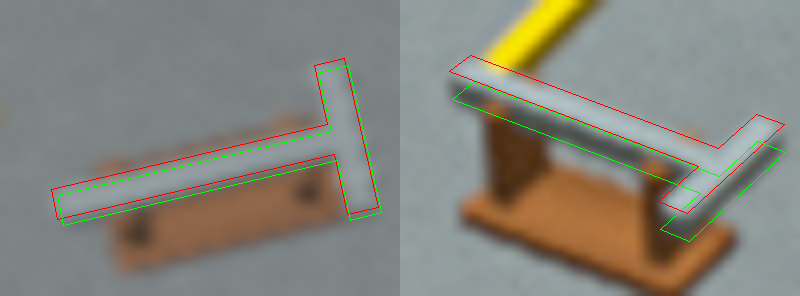

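```bash
python3 -m handwheel '[[1,[0.001,0.05,-0.004],0],[1,[0.001,0.083,-0.004],0],[1,[0.001,0.083,-0.004],0],[0.6,[0.001,0.083,-0.004],0],[0.6,[0.001,0.083,-0.004],0],[0.6,[0.001,0.083,-0.004],0],[0.6,[0.001,0.083,-0.004],0],[0.6,[0.001,0.083,-0.004],0]]'
python3 -c "
from h import *
need(.5865,.158,.057,13.5)"
```

```text
time_s: 2.5
ee_pos: [0.5875, 0.1569, 0.2251]
ee_rot: [-1.57, -0.003, 0.239]
ft_force: [-0.2, 0.2, 8.4]
opening: 0.75
t 2.5 p [0.5875 0.1569 0.2251] r [-1.5703 -0.0026  0.2393] F [-0.2  0.2  8.4] M [0.17 0.33 0.  ] op 0.7504
grasp [0.5879 0.1571 0.0581] shift [-0.0012  0.0011  0.0012] turn 0.21
```

```bash
python3 -m handwheel '[[0.6,[0,-0.02,0],0],[0.6,[0,-0.05,0],0],[0.6,[0,-0.09,0],0],[0.6,[0,-0.13,0],0],[0.6,[0,-0.17,0],0],[0.6,[0,-0.2,0],0],[0.6,[0,-0.2,0],0]]'
python3 - <<'E'
from h import *
st()
b=ctrl.snapshot('side')
cv2.imwrite('pics/side2.png',b)
cv2.imwrite('pics/c4.png',crop(b,130,80,120,120,5))
E
```

```text
time_s: 3.2
ee_pos: [0.5876, 0.1563, 0.4282]
ee_rot: [-1.57, -0.007, 0.239]
ft_force: [0.6, 0.3, -2.8]
opening: 0.747
t 3.2 p [0.5876 0.1563 0.4282] r [-1.5698 -0.0072  0.2388] F [ 0.6  0.3 -2.8] M [-0.12  0.   -0.04] op 0.7472
```

View pics/c4.png

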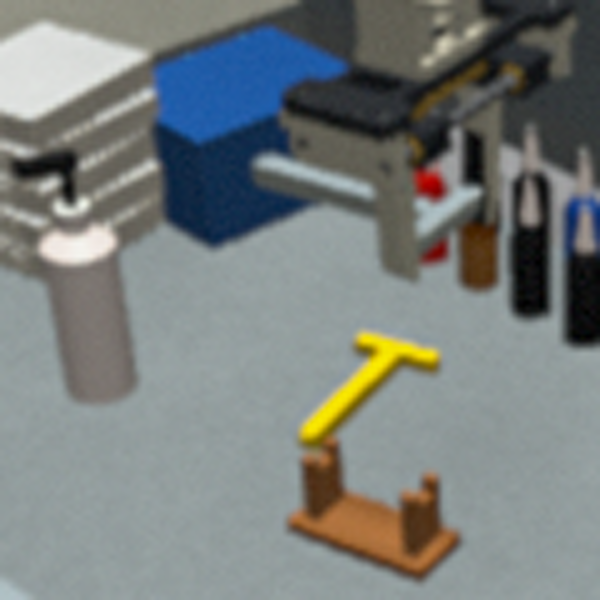

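```bash
for i in 1; do python3 -m handwheel '[[0.73,[0,0,0],0],[0.73,[0,0,0],0],[0.73,[0,0,0],0]]'; python3 -c "
from h import *
st()"; python3 -m handwheel '[[0.743,[0,0,0],0],[0.743,[0,0,0],0],[0.743,[0,0,0],0]]'; python3 -c "
from h import *
st()"; done
```

```text
time_s: 3.55
ee_pos: [0.5867, 0.1566, 0.4221]
ee_rot: [-1.571, 0.003, 0.239]
ft_force: [0.3, 0.1, -2.9]
opening: 0.745
t 3.55 p [0.5867 0.1566 0.4221] r [-1.5712  0.0026  0.2392] F [ 0.3  0.1 -2.9] M [-0.15 -0.03 -0.02] op 0.7454
time_s: 3.85
ee_pos: [0.5871, 0.1566, 0.4233]
ee_rot: [-1.571, 0.0, 0.239]
ft_force: [-0.8, -0.4, -2.2]
opening: 0.751
t 3.85 p [0.5871 0.1566 0.4233] r [-1.5709e+00  4.0000e-04  2.3910e-01] F [-0.8 -0.4 -2.2] M [-0.16  0.    0.05] op 0.7513
```

```bash
python3 -m handwheel '[[0.748,[0,0,0],0],[0.748,[0,0,0],0]]'; python3 -c "
from h import *
st()"; python3 -m handwheel '[[0.751,[0,0,0],0],[0.751,[0,0,0],0]]'; python3 -c "
from h import *
st()"
```

```text
time_s: 4.05
ee_pos: [0.587, 0.1567, 0.4236]
ee_rot: [-1.571, -0.0, 0.239]
ft_force: [0.0, -0.0, -2.4]
opening: 0.752
t 4.05 p [0.587  0.1567 0.4236] r [-1.5707e+00 -1.0000e-04  2.3920e-01] F [ 0.  -0.  -2.4] M [-0.01  0.07 -0.03] op 0.7517
time_s: 4.25
ee_pos: [0.587, 0.1565, 0.4236]
ee_rot: [-1.571, 0.0, 0.239]
ft_force: [0.6, -1.4, -2.0]
opening: 0.752
t 4.25 p [0.587  0.1565 0.4236] r [-1.5711e+00  1.0000e-04  2.3910e-01] F [ 0.6 -1.4 -2. ] M [-0.25  0.02 -0.04] op 0.752
```

```bash
python3 -m handwheel '[[0.6,[0,0,0],0],[0.6,[0,0,0],0],[0.6,[0,0,0],0]]'
python3 - <<'E'
from h import *
st()
b=ctrl.snapshot('side')
cv2.imwrite('pics/side3.png',b)
cv2.imwrite('pics/c5.png',crop(b,130,80,120,120,5))
E
```

```text
time_s: 4.55
ee_pos: [0.587, 0.1567, 0.4236]
ee_rot: [-1.571, -0.0, 0.239]
ft_force: [-0.5, 1.0, -2.0]
opening: 0.749
t 4.55 p [0.587  0.1567 0.4236] r [-1.5707e+00 -1.0000e-04  2.3910e-01] F [-0.5  1.  -2. ] M [-0.04  0.04 -0.1 ] op 0.749
```

View pics/c5.png

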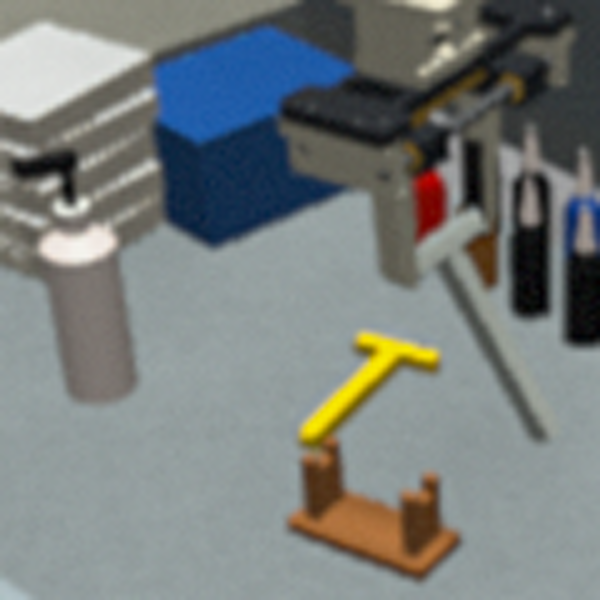

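The key has swung past vertical toward -y: bar at (450,235), tip at (540,435) in the crop. I'll loosen it gently once more so it settles hanging.

```bash
python3 -m handwheel '[[0.744,[0,0,0],0],[0.745,[0,0,0],0],[0.746,[0,0,0],0],[0.747,[0,0,0],0],[0.7475,[0,0,0],0],[0.748,[0,0,0],0],[0.748,[0,0,0],0],[0.748,[0,0,0],0]]'; python3 -m handwheel '[[0.749,[0,0,0],0],[0.749,[0,0,0],0],[0.749,[0,0,0],0],[0.749,[0,0,0],0],[0.749,[0,0,0],0],[0.749,[0,0,0],0],[0.6,[0,0,0],0],[0.6,[0,0,0],0]]'
python3 - <<'E'
from h import *
st()
b=ctrl.snapshot('side')
cv2.imwrite('pics/side4.png',b)
d=cv2.absdiff(b,cv2.imread('pics/side3.png')).max(2)
ys,xs=np.where(d>35);print(len(ys),xs.min() if len(xs) else 0,xs.max() if len(xs) else 0,ys.min() if len(ys) else 0,ys.max() if len(ys) else 0)
cv2.imwrite('pics/c6.png',crop(b,190,110,60,75,8))
E
```

```text
time_s: 5.4
ee_pos: [0.587, 0.1566, 0.4236]
ee_rot: [-1.571, -0.0, 0.239]
ft_force: [0.1, 0.5, -2.1]
opening: 0.75
time_s: 6.2
ee_pos: [0.587, 0.1566, 0.4236]
ee_rot: [-1.571, -0.0, 0.239]
ft_force: [-0.3, -0.6, -2.3]
opening: 0.746
t 6.2 p [0.587  0.1566 0.4236] r [-1.5708e+00 -1.0000e-04  2.3920e-01] F [-0.3 -0.6 -2.3] M [ 0.02  0.02 -0.01] op 0.7459
180 217 239 82 168
```

View pics/c6.png

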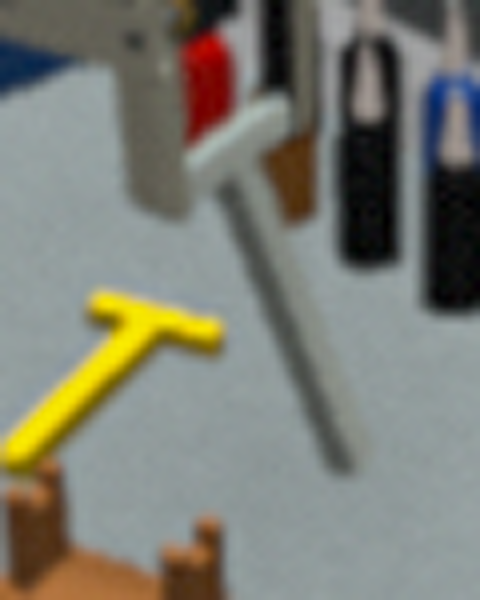

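```bash
cat >> h.py <<'E'
def lean(b,bar,yaw,bg='pics/side2.png'):
    "swing angle of hanging key about bar axis (deg; + = tip toward +tool z)"
    d=cv2.absdiff(b,cv2.imread(bg)).max(2)>14
    d[:146]=0; d[185:]=0; d[:,:195]=0; d[:,260:]=0
    y=np.radians(yaw); n=np.array([-np.sin(y),np.cos(y),0]); bx=np.array([np.cos(y),np.sin(y),0]); best=[]
    for a in np.arange(-60,60,.5):
        r=np.radians(a); ax=-np.cos(r)*np.array([0,0,1])+np.sin(r)*n; o=np.cross(ax,bx)
        P=[bar+ax*l+bx*i*.007+o*j*.007 for l in(.01,.133) for i in(-1,1) for j in(-1,1)]
        m=np.zeros(d.shape,np.uint8); cv2.fillConvexPoly(m,cv2.convexHull(px('side',P).round().astype(np.int32)),1); m=m>0
        m[:146]=0; best.append((2*(m&d).sum()/(m.sum()+d.sum()),a))
    best.sort(); print('lean',best[-3:]); return best[-1][1]
E
python3 - <<'E'
from h import *
for f in(3,4): lean(cv2.imread(f'pics/side{f}.png'),np.array([.587,.1566,.2566]),13.7)
E
```

```text
lean [(np.float64(0.7368421052631579), np.float64(-27.0)), (np.float64(0.7565543071161048), np.float64(-28.5)), (np.float64(0.7622641509433963), np.float64(-25.0))]
lean [(np.float64(0.8780487804878049), np.float64(-20.0)), (np.float64(0.8814589665653495), np.float64(-21.5)), (np.float64(0.8814589665653495), np.float64(-21.0))]
```

```bash
python3 -m handwheel '[[0.749,[0,0,0],0],[0.75,[0,0,0],0],[0.75,[0,0,0],0],[0.75,[0,0,0],0],[0.75,[0,0,0],0],[0.75,[0,0,0],0],[0.6,[0,0,0],0],[0.6,[0,0,0],0]]'
python3 - <<'E'
from h import *
st(); b=ctrl.snapshot('side'); cv2.imwrite('pics/side5.png',b)
lean(b,np.array([.587,.1566,.2566]),13.7)
E
```

```text
time_s: 7.05
ee_pos: [0.587, 0.1566, 0.4236]
ee_rot: [-1.571, -0.0, 0.239]
ft_force: [0.8, -0.0, -2.4]
opening: 0.753
t 7.05 p [0.587  0.1566 0.4236] r [-1.5708 -0.      0.2392] F [ 0.8 -0.  -2.4] M [-0.02  0.07 -0.01] op 0.753
lean [(np.float64(0.8902077151335311), np.float64(-13.5)), (np.float64(0.893491124260355), np.float64(-14.5)), (np.float64(0.893491124260355), np.float64(-14.0))]
```

```bash
python3 -m handwheel '[[0.75,[0,0,0],0],[0.7505,[0,0,0],0],[0.7505,[0,0,0],0],[0.7505,[0,0,0],0],[0.751,[0,0,0],0],[0.751,[0,0,0],0],[0.6,[0,0,0],0],[0.6,[0,0,0],0]]'
python3 - <<'E'
from h import *
st(); b=ctrl.snapshot('side'); cv2.imwrite('pics/side6.png',b)
lean(b,np.array([.587,.1566,.2566]),13.7)
E
```

```text
time_s: 7.9
ee_pos: [0.587, 0.1566, 0.4236]
ee_rot: [-1.571, -0.0, 0.239]
ft_force: [-0.6, -0.3, -2.1]
opening: 0.751
t 7.9 p [0.587  0.1566 0.4236] r [-1.5709 -0.      0.2392] F [-0.6 -0.3 -2.1] M [0.   0.05 0.01] op 0.7513
lean [(np.float64(0.875), np.float64(-8.5)), (np.float64(0.8847352024922118), np.float64(-9.5)), (np.float64(0.8847352024922118), np.float64(-9.0))]
```

```bash
python3 -m handwheel '[[0.751,[0,0,0],0],[0.7515,[0,0,0],0],[0.7515,[0,0,0],0],[0.7515,[0,0,0],0],[0.7515,[0,0,0],0],[0.7515,[0,0,0],0],[0.6,[0,0,0],0],[0.6,[0,0,0],0]]'
python3 - <<'E'
from h import *
st(); b=ctrl.snapshot('side'); cv2.imwrite('pics/side7.png',b)
lean(b,np.array([.587,.1566,.2566]),13.7);lean(b,np.array([.587,.1566,.2536]),13.7);lean(b,np.array([.587,.1566,.2596]),13.7)
E
```

```text
time_s: 8.75
ee_pos: [0.587, 0.1566, 0.4236]
ee_rot: [-1.571, -0.0, 0.239]
ft_force: [0.9, -0.3, -2.4]
opening: 0.747
t 8.75 p [0.587  0.1566 0.4236] r [-1.5708 -0.      0.2392] F [ 0.9 -0.3 -2.4] M [-0.07 -0.   -0.01] op 0.7466
lean [(np.float64(0.8802588996763754), np.float64(-3.5)), (np.float64(0.8813559322033898), np.float64(-3.0)), (np.float64(0.8813559322033898), np.float64(-2.5))]
lean [(np.float64(0.9022082018927445), np.float64(-3.5)), (np.float64(0.9072847682119205), np.float64(-4.5)), (np.float64(0.9072847682119205), np.float64(-4.0))]
lean [(np.float64(0.8504983388704319), np.float64(-3.5)), (np.float64(0.8641114982578397), np.float64(-3.0)), (np.float64(0.8641114982578397), np.float64(-2.5))]
```

```bash
python3 -m handwheel '[[0.6,[0,-0.025,-0.01],-2],[0.6,[-0.015,-0.03,-0.04],-8],[0.6,[-0.03,-0.03,-0.08],-14],[0.6,[-0.045,-0.03,-0.12],-20],[0.6,[-0.06,-0.03,-0.16],-26],[0.6,[-0.075,-0.03,-0.2],-32],[0.6,[-0.09,-0.03,-0.24],-38],[0.6,[-0.105,-0.03,-0.275],-44]]'
python3 -c "
from h import *
need(.5405,-.2225,.28,60)"
```

```text
time_s: 9.6
ee_pos: [0.5497, -0.1377, 0.4538]
ee_rot: [-1.571, 0.0, 1.011]
ft_force: [-0.2, -0.4, -2.4]
opening: 0.75
t 9.6 p [ 0.5497 -0.1377  0.4538] r [-1.5714e+00  1.0000e-04  1.0106e+00] F [-0.2 -0.4 -2.4] M [-0.01 -0.04  0.  ] op 0.7497
grasp [ 0.5497 -0.1377  0.2868] shift [-0.0767  0.0068 -0.0372] turn -2.1
```

```bash
python3 -m handwheel '[[0.6,[-0.03,0,-0.012],-2],[0.6,[-0.065,0,-0.024],-2],[0.6,[-0.077,0,-0.028],-2],[0.6,[-0.077,0,-0.028],-2],[0.6,[-0.077,0,-0.028],-2]]'
python3 - <<'E'
from h import *
need(.5405,-.2225,.28,60)
b=ctrl.snapshot('side');a=ctrl.snapshot('top')
cv2.imwrite('pics/side8.png',b);cv2.imwrite('pics/top8.png',a)
cv2.imwrite('pics/c7.png',np.hstack([crop(b,270,160,65,95,6),crop(a,290,155,65,95,6)]))
E
```

```text
time_s: 10.1
ee_pos: [0.5329, -0.2146, 0.4535]
ee_rot: [-1.571, -0.001, 1.042]
ft_force: [0.4, -0.3, -2.5]
opening: 0.749
t 10.1 p [ 0.5329 -0.2146  0.4535] r [-1.5705e+00 -7.0000e-04  1.0424e+00] F [ 0.4 -0.3 -2.5] M [ 0.01 -0.   -0.  ] op 0.7486
grasp [ 0.533  -0.2145  0.2865] shift [-0.0032  0.0065 -0.0106] turn -0.28
```

View pics/c7.png

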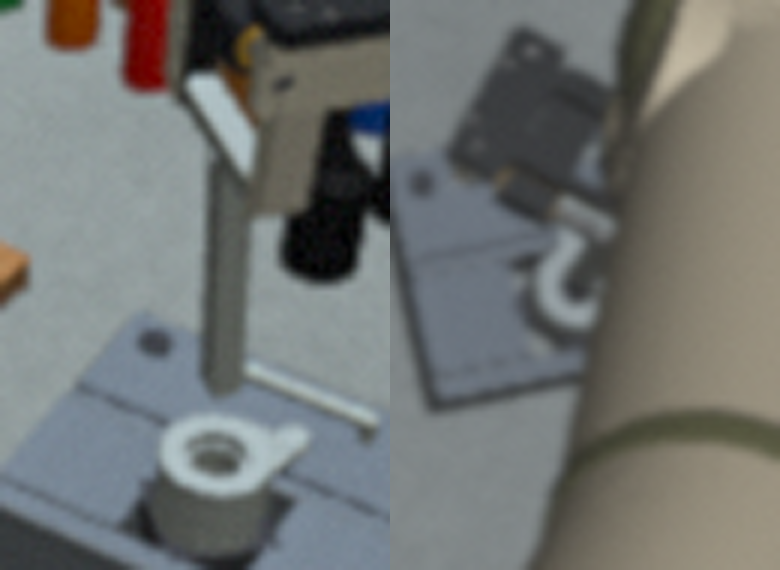

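Run:
```python
from h import *
print(px('side',[[.5405,-.2225,z] for z in(.153,.150,.147)]))
g=np.array([.533,-.2145,.2835]); y=1.0424
n=np.array([-np.sin(y),np.cos(y),0]);bx=np.array([np.cos(y),np.sin(y),0])
im=crop(cv2.imread('pics/side8.png'),270,160,65,95,6)
for dz,col in((0,(0,0,255)),):
  for a in(-6,-3.5,0):
    r=np.radians(a);ax=np.array([0,0,-np.cos(r)])+np.sin(r)*n;o=np.cross(ax,bx)
    print(a,(g+ax*.133).round(4),((px('side',[g+ax*.133+bx*i*.0055+o*j*.0055 for i,j in((0,0),(-1,-1),(-1,1),(1,1),(1,-1))])-[270,160]+.5)*6-.5).round().tolist())
K,r,t=cam('side');R=cv2.Rodrigues(r)[0];print('cam',-R.T@t)
```

```text
[[307.61290592 221.49413449]
 [307.4861767  222.37494376]
 [307.35993762 223.25234635]]
-6 [ 0.545  -0.2215  0.1512] [[232.0, 368.0], [225.0, 380.0], [250.0, 374.0], [240.0, 356.0], [215.0, 363.0]]
-3.5 [ 0.54   -0.2186  0.1507] [[219.0, 371.0], [212.0, 383.0], [237.0, 377.0], [227.0, 360.0], [202.0, 366.0]]
0 [ 0.533  -0.2145  0.1505] [[201.0, 375.0], [194.0, 386.0], [218.0, 382.0], [209.0, 364.0], [184.0, 369.0]]
cam [-0.08166569 -0.6156214   0.8198357 ]
```

```bash
python3 -m handwheel '[[0.6,[-0.003,0,-0.001],0],[0.6,[-0.003,0.01,-0.001],0],[0.6,[-0.003,0.02,-0.001],0],[0.6,[-0.003,0.03,-0.001],0],[0.6,[-0.003,0.04,-0.001],0],[0.6,[-0.003,0.045,-0.001],0],[0.6,[-0.003,0.05,-0.001],0],[0.6,[-0.003,0.05,-0.001],0]]'
python3 -c "
from h import *
need(.5405,-.2225,.2,60)"
```

```text
time_s: 11.0
ee_pos: [0.532, -0.2186, 0.4029]
ee_rot: [-1.57, 0.0, 1.042]
ft_force: [-0.1, 0.3, -2.6]
opening: 0.75
t 11.0 p [ 0.532  -0.2186  0.4029] r [-1.5699e+00  3.0000e-04  1.0420e+00] F [-0.1  0.3 -2.6] M [ 0.01 -0.04 -0.04] op 0.7502
grasp [ 0.5318 -0.2185  0.2359] shift [ 0.0009  0.0359 -0.0095] turn -0.3
```

```bash
python3 -m handwheel '[[0.6,[0,0.006,0],0],[0.6,[0,0.012,0],0],[0.6,[0,0.016,0],0],[0.6,[0,0.016,0],0]]'
python3 - <<'E'
from h import *
st()
b=ctrl.snapshot('side')
cv2.imwrite('pics/side9.png',b)
cv2.imwrite('pics/c8.png',crop(b,270,170,70,90,6))
E
```

```text
time_s: 11.4
ee_pos: [0.5319, -0.2185, 0.3869]
ee_rot: [-1.57, 0.0, 1.042]
ft_force: [-0.5, 0.7, -2.3]
opening: 0.749
t 11.4 p [ 0.5319 -0.2185  0.3869] r [-1.5698e+00  2.0000e-04  1.0421e+00] F [-0.5  0.7 -2.3] M [ 0.    0.02 -0.04] op 0.7493
```

View pics/c8.png

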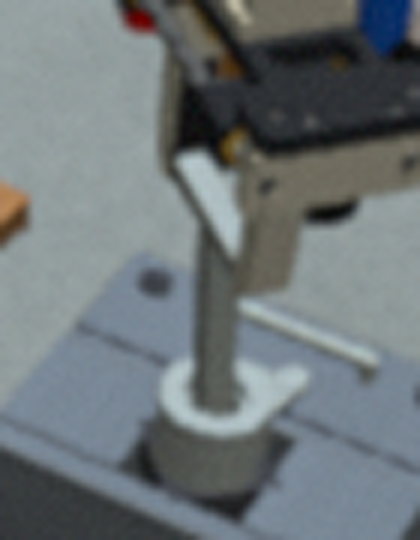

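The key tip is inside the collar: the shank enters the mouth at (215,395). I'll lower it to the seat.

```bash
python3 -m handwheel '[[0.6,[0,0.004,-0.001],0],[0.6,[0,0.007,-0.002],0],[0.6,[0,0.009,-0.003],0],[0.6,[0,0.009,-0.003],0]]'; python3 -m handwheel '[[0.6,[0,0.002,0],0],[0.6,[0,0.002,0],0]]'
```

```text
time_s: 11.85
ee_pos: [0.5347, -0.2201, 0.3788]
ee_rot: [-1.571, -0.0, 1.042]
ft_force: [-1.0, 1.6, 3.5]
opening: 0.746
time_s: 12.05
ee_pos: [0.535, -0.2204, 0.3783]
ee_rot: [-1.573, -0.001, 1.042]
ft_force: [-2.8, 1.7, 15.9]
opening: 0.751
```

```bash
python3 -m handwheel '[[0.6,[0,-0.002,-0.003],0],[0.76,[0,-0.002,-0.003],0],[0.8,[0,-0.002,-0.003],0],[0.95,[0,-0.002,-0.003],0],[1,[0,-0.002,-0.003],0],[1,[0,-0.002,-0.003],0],[1,[0,-0.002,-0.003],0],[1,[0,-0.002,-0.003],0]]'
python3 - <<'E'
from h import *
need(.5405,-.2225,.2,60)
b=ctrl.snapshot('side')
cv2.imwrite('pics/side10.png',b)
cv2.imwrite('pics/c9.png',crop(b,270,170,70,90,6))
E
```

```text
time_s: 12.85
ee_pos: [0.5372, -0.2216, 0.3786]
ee_rot: [-1.571, 0.0, 1.042]
ft_force: [0.1, -0.1, -0.2]
opening: 1.001
t 12.85 p [ 0.5372 -0.2216  0.3786] r [-1.5708  0.      1.042 ] F [ 0.1 -0.1 -0.2] M [-0.01  0.03 -0.04] op 1.0005
grasp [ 0.5372 -0.2216  0.2116] shift [ 0.0009  0.0116 -0.0033] turn -0.3
```

View pics/c9.png

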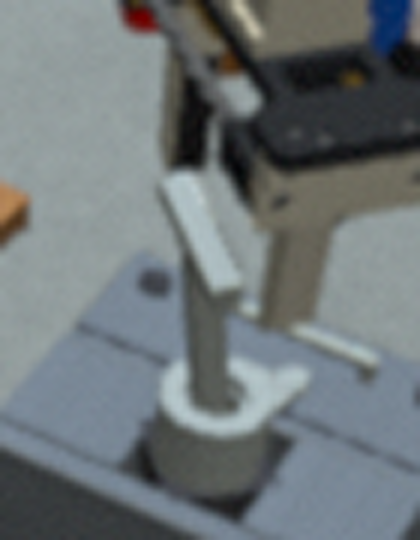

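The key stands alone in the collar, leaning slightly, with the bar's centre at (200,228) in the crop. I'll locate the bar for the regrip.

Run:
```python
from h import *
P=atz('side',303.2,207.6,.209); print(P)
e1=atz('side',270+180/6-.4,170+180/6-.4,.209);e2=atz('side',270+224/6-.4,170+281/6-.4,.209); print(e1,e2,np.linalg.norm(e1-e2),np.degrees(np.arctan2(*(e1-e2)[1::-1])))
need(P[0],P[1],.204,60)
```

```text
[ 0.519479   -0.21813041  0.209     ]
[ 0.53683704 -0.19332789  0.209     ] [ 0.50085776 -0.24377298  0.209     ] 0.06196140838449361 54.502150905294876
t 12.9 p [ 0.5372 -0.2216  0.3786] r [-1.5709  0.      1.042 ] F [-0.  -0.1  0.2] M [-0.01  0.01 -0.04] op 1.0006
grasp [ 0.5372 -0.2216  0.2116] shift [-0.0059  0.0076  0.0171] turn -0.3
```

```bash
python3 -m handwheel '[[1,[-0.003,0.008,0.006],0],[1,[-0.003,0.008,0.016],0],[1,[-0.003,0.008,0.016],0],[0.6,[-0.003,0.008,0.016],0],[0.6,[-0.003,0.008,0.016],0],[0.6,[-0.003,0.008,0.016],0],[0.6,[-0.003,0.008,0.016],0]]'
python3 -c "
from h import *
need(.5405,-.2225,.2,60)"
python3 -m handwheel '[[0.6,[0.002,0,-0.005],0],[0.6,[0.003,0,-0.01],0],[0.6,[0.004,0,-0.015],0],[0.6,[0.004,0,-0.019],0],[0.6,[0.004,0,-0.019],0]]'
python3 -c "
from h import *
need(.5405,-.2225,.2,60)"
```

```text
time_s: 13.6
ee_pos: [0.5223, -0.216, 0.3708]
ee_rot: [-1.572, -0.0, 1.042]
ft_force: [0.9, 0.0, 1.6]
opening: 0.752
t 13.6 p [ 0.5223 -0.216   0.3708] r [-1.5715e+00 -5.0000e-04  1.0422e+00] F [0.9 0.  1.6] M [ 0.21 -0.13 -0.02] op 0.7516
grasp [ 0.5224 -0.216   0.2038] shift [ 0.0035  0.0038 -0.0189] turn -0.29
time_s: 14.1
ee_pos: [0.5406, -0.2232, 0.3718]
ee_rot: [-1.572, 0.001, 1.042]
ft_force: [-4.4, 0.6, 14.8]
opening: 0.751
t 14.1 p [ 0.5406 -0.2232  0.3718] r [-1.5719e+00  6.0000e-04  1.0415e+00] F [-4.4  0.6 14.8] M [-0.23  1.17  0.03] op 0.751
grasp [ 0.5407 -0.2233  0.2048] shift [0.0006 0.0048 0.0006] turn -0.32
```

```bash
python3 -m handwheel '[[0.6,[0,0.001,0],5],[0.6,[0,0.002,0],10],[0.6,[0,0.002,0],15],[0.6,[0,0.002,0],20]]'; python3 -c "
from h import *
st()"
python3 -m handwheel '[[0.6,[0,0,0],5],[0.6,[0,0,0],10],[0.6,[0,0,0],15]]'; python3 -c "
from h import *
need(.5405,-.2225,.2,60)"
```

```text
time_s: 14.5
ee_pos: [0.5399, -0.2224, 0.3683]
ee_rot: [-1.57, 0.001, 0.69]
ft_force: [-1.2, 0.7, 0.4]
opening: 0.748
t 14.5 p [ 0.5399 -0.2224  0.3683] r [-1.5696e+00  1.3000e-03  6.8960e-01] F [-1.2  0.7  0.4] M [-0.14  0.62  0.16] op 0.7475
time_s: 14.8
ee_pos: [0.5401, -0.2222, 0.3683]
ee_rot: [-1.57, 0.001, 0.428]
ft_force: [-1.4, 0.8, 0.5]
opening: 0.753
t 14.8 p [ 0.5401 -0.2222  0.3683] r [-1.5698e+00  1.4000e-03  4.2800e-01] F [-1.4  0.8  0.5] M [0.11 0.54 0.16] op 0.7528
grasp [ 0.5398 -0.2222  0.2013] shift [ 0.0005  0.0013 -0.0006] turn -35.48
```

```bash
python3 -m handwheel '[[0.6,[0,0.004,0],-2],[0.6,[0,0.008,0],-4],[0.6,[0,0.012,0],-5],[0.6,[0,0.012,0],-5]]'; python3 -c "
from h import *
need(.5405,-.2225,.181,60)"
```

```text
time_s: 15.2
ee_pos: [0.54, -0.2222, 0.3557]
ee_rot: [-1.569, 0.001, 0.519]
ft_force: [-1.9, -0.2, -4.2]
opening: 0.751
t 15.2 p [ 0.54   -0.2222  0.3557] r [-1.5694e+00  1.2000e-03  5.1920e-01] F [-1.9 -0.2 -4.2] M [-0.09  0.61  0.02] op 0.7511
grasp [ 0.5397 -0.2221  0.1887] shift [ 0.0005  0.0077 -0.0008] turn -30.25
```

Going down freely: it is in the pocket. Now to the floor.

```bash
python3 -m handwheel '[[0.6,[0,0.004,0],0],[0.6,[0,0.007,0],0],[0.6,[0,0.009,0],0],[0.6,[0,0.009,0],0]]'; python3 -m handwheel '[[0.6,[0,0.003,0],0],[0.6,[0,0.003,0],0]]'
python3 - <<'E'
from h import *
need(.5405,-.2225,.181,60)
b=ctrl.snapshot('side')
cv2.imwrite('pics/side11.png',b)
cv2.imwrite('pics/c10.png',crop(b,270,170,70,90,6))
E
```

```text
time_s: 15.6
ee_pos: [0.5424, -0.2236, 0.3516]
ee_rot: [-1.578, -0.007, 0.518]
ft_force: [-2.2, 0.4, 33.9]
opening: 0.75
time_s: 15.8
ee_pos: [0.5427, -0.2241, 0.3494]
ee_rot: [-1.58, -0.008, 0.517]
ft_force: [-3.4, 0.0, 37.2]
opening: 0.75
t 15.8 p [ 0.5427 -0.2241  0.3494] r [-1.5795 -0.0079  0.5171] F [-3.4  0.  37.2] M [-0.21  0.68  0.04] op 0.7497
grasp [ 0.5445 -0.2247  0.1824] shift [-0.0024  0.0013  0.0039] turn -30.37
```

View pics/c10.png

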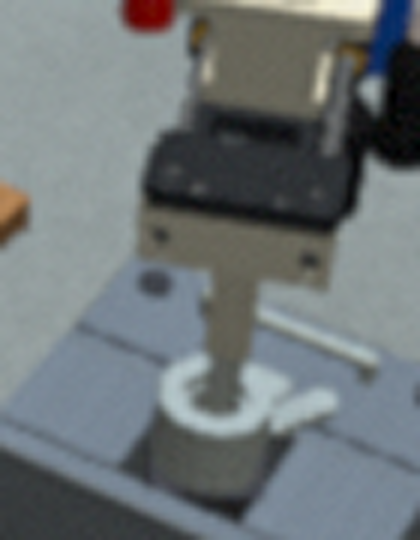

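```bash
python3 - <<'E'
from h import *
for x,y in((306,375),(336,399)):
    P=atz('side',270+x/6-.4,170+y/6-.4,.078)-[.5405,-.2225,.078]; print(P,np.hypot(*P[:2]),np.degrees(np.arctan2(P[1],P[0])))
E
python3 -m handwheel '[[0.6,[0,-0.003,0],0],[0.6,[0,-0.003,0],0]]'
```

```text
[ 6.13742522e-02 -6.43114335e-03 -4.16333634e-17] 0.06171027825079481 -5.9819474996948045
[ 5.84524109e-02 -2.49608505e-02  6.93889390e-17] 0.0635588577387585 -23.123867584653084
time_s: 16.05
ee_pos: [0.5422, -0.2226, 0.3497]
ee_rot: [-1.576, -0.005, 0.518]
ft_force: [1.6, -0.4, 16.7]
opening: 0.749
```

```bash
python3 -m handwheel '[[0.6,[0,0,0],6],[0.6,[0,0,0],13],[0.6,[0,0,0],20],[0.6,[0,0,0],27],[0.6,[0,0,0],34],[0.6,[0,0,0],41],[0.6,[0,0,0],48],[0.6,[0,0,0],55]]';python3 -c "
from h import *
st()"; python3 -m handwheel '[[0.6,[0,0,0],4],[0.6,[0,0,0],8],[0.6,[0,0,0],12]]'; python3 -c "
from h import *
need(.5405,-.2225,.181,60)"
```

```text
time_s: 16.85
ee_pos: [0.5418, -0.2235, 0.3496]
ee_rot: [-1.571, -0.007, -0.445]
ft_force: [-1.0, -1.8, 16.3]
opening: 0.752
t 16.85 p [ 0.5418 -0.2235  0.3496] r [-1.5714 -0.0066 -0.4451] F [-1.  -1.8 16.3] M [-0.6   0.23  1.29] op 0.7521
time_s: 17.15
ee_pos: [0.5418, -0.2233, 0.3495]
ee_rot: [-1.571, -0.006, -0.65]
ft_force: [-0.5, -2.0, 17.4]
opening: 0.747
t 17.15 p [ 0.5418 -0.2233  0.3495] r [-1.5707 -0.0063 -0.6499] F [-0.5 -2.  17.4] M [-0.7   0.27  1.7 ] op 0.7473
grasp [ 0.5427 -0.2239  0.1825] shift [-0.0026  0.0015 -0.0002] turn -97.24
```

```bash
cat >> h.py <<'E'
def tongue(b):
    g=cv2.cvtColor(b,cv2.COLOR_BGR2GRAY).astype(np.float32)
    for a in range(0,-101,-5):
        r=np.radians(a); d=np.array([np.cos(r),np.sin(r)])
        p=px('side',[[.5405+d[0]*q,-.2225+d[1]*q,.078] for q in(.04,.046,.052,.058)]).astype(np.float32)
        print(a,int(cv2.remap(g,p[None,:,0],p[None,:,1],1).mean()),end='; ')
    print()
E
python3 - <<'E'
from h import *
tongue(cv2.imread('pics/side10.png'));tongue(cv2.imread('pics/side11.png'))
b=ctrl.snapshot('side');cv2.imwrite('pics/side12.png',b);tongue(b)
E
```

```text
0 183; -5 183; -10 158; -15 127; -20 121; -25 123; -30 122; -35 119; -40 116; -45 120; -50 128; -55 132; -60 133; -65 133; -70 133; -75 133; -80 133; -85 133; -90 132; -95 132; -100 132; 
0 170; -5 158; -10 146; -15 167; -20 183; -25 176; -30 138; -35 114; -40 113; -45 121; -50 129; -55 132; -60 133; -65 134; -70 133; -75 133; -80 133; -85 134; -90 133; -95 134; -100 133; 
0 172; -5 159; -10 138; -15 128; -20 126; -25 125; -30 122; -35 119; -40 117; -45 121; -50 129; -55 140; -60 165; -65 185; -70 181; -75 147; -80 110; -85 122; -90 132; -95 134; -100 135;
```

Tongue at about -67°, 64° from its start, and the moment has risen to 1.7 N·m, far above the latch friction: it is at the stop. Relax, release and retreat upward.

```bash
python3 -m handwheel '[[0.6,[0,-0.001,0],-3],[0.6,[0,-0.002,0],-6],[0.6,[0,-0.002,0],-6]]'; python3 -c "
from h import *
st()"; python3 -m handwheel '[[0.72,[0,0,0],0],[0.76,[0,0,0],0],[0.82,[0,0,0],0],[1,[0,0,0],0],[1,[0,0,0],0],[1,[0,0,0],0]]'; python3 -c "
from h import *
st();tongue(ctrl.snapshot('side'))"
```

```text
time_s: 17.5
ee_pos: [0.5417, -0.2232, 0.3497]
ee_rot: [-1.572, -0.006, -0.545]
ft_force: [3.0, -3.5, -4.4]
opening: 0.754
t 17.5 p [ 0.5417 -0.2232  0.3497] r [-1.5719 -0.0056 -0.5448] F [ 3.  -3.5 -4.4] M [-1.4  -1.34 -0.01] op 0.7538
time_s: 18.1
ee_pos: [0.5402, -0.222, 0.3494]
ee_rot: [-1.571, 0.001, -0.546]
ft_force: [-0.7, 0.7, -0.5]
opening: 0.986
t 18.1 p [ 0.5402 -0.222   0.3494] r [-1.5707e+00  6.0000e-04 -5.4610e-01] F [-0.7  0.7 -0.5] M [-0.08  0.08  0.04] op 0.9862
0 172; -5 160; -10 138; -15 129; -20 126; -25 125; -30 122; -35 120; -40 118; -45 120; -50 132; -55 154; -60 179; -65 183; -70 162; -75 122; -80 120; -85 131; -90 135; -95 135; -100 134;
```

```bash
cat >> h.py <<'E'
def tang(b):
    g=cv2.cvtColor(b,cv2.COLOR_BGR2GRAY).astype(np.float32); best=[]
    A=np.arange(15,-110,-.5); s=[]
    for a in A:
        r=np.radians(a); d=np.array([np.cos(r),np.sin(r)])
        p=px('side',[[.5405+d[0]*q,-.2225+d[1]*q,.078] for q in np.linspace(.04,.06,9)]).astype(np.float32)
        s.append(float(cv2.remap(g,p[None,:,0],p[None,:,1],1).mean()))
    s=np.array(s); o=np.convolve(s,np.ones(31)/31,'same')-np.convolve(s,np.ones(71)/71,'same'); i=35+np.argmax(o[35:-35]); w=np.clip(s-150,0,None)*(abs(A-A[i])<14); print('tongue deg',A[i],(w@A/w.sum()).round(2))
E
python3 - <<'E'
from h import *
for k in(2,9,10,11,12): tang(cv2.imread(f'pics/side{k}.png'))
b=ctrl.snapshot('side');cv2.imwrite('pics/side13.png',b);tang(b)
E
```

```text
tongue deg -3.0 -0.4
tongue deg -3.0 -0.32
tongue deg -3.0 -0.36
tongue deg -22.0 -20.71
tongue deg -66.5 -66.34
tongue deg -63.0 -63.02
```

```bash
python3 -m handwheel '[[1,[0,-0.01,0],0],[1,[0,-0.03,0],0],[1,[0,-0.07,0],0],[1,[0,-0.12,0],0],[1,[0,-0.15,0],0],[1,[0,-0.15,0],0],[1,[0,-0.15,0],0]]'
python3 - <<'E'
from h import *
st(); b=ctrl.snapshot('side');cv2.imwrite('pics/side14.png',b);tang(b)
# find the T bar: fit model (yaw, lean) of the bar's top face for home and 8 mm raised key, by brightness
g=cv2.cvtColor(b,cv2.COLOR_BGR2GRAY).astype(np.float32); res=[]
for zt in(.048,.052,.056,.062,.070):
  for yaw in range(-80,100,4):
    y=np.radians(yaw); bx=np.array([np.cos(y),np.sin(y),0]); n=np.array([-bx[1],bx[0],0])
    for lx in np.arange(-.016,.017,.004):
      for ly in np.arange(-.016,.017,.004):
        c=np.array([.5405+lx,-.2225+ly,zt+.140])
        q=[c+bx*i+n*j for i,j in((-.035,-.007),(.035,-.007),(.035,.007),(-.035,.007))]
        o=[c+bx*i+n*j for i,j in((-.041,-.013),(.041,-.013),(.041,.013),(-.041,.013))]
        m=np.zeros(g.shape,np.uint8);cv2.fillConvexPoly(m,px('side',o).round().astype(np.int32),2);cv2.fillConvexPoly(m,px('side',q).round().astype(np.int32),1)
        res.append((g[m==1].mean()-g[m==2].mean(),zt,yaw,round(lx,3),round(ly,3)))
res.sort();print(*res[-8:],sep='\n')
E
```

```text
time_s: 18.9
ee_pos: [0.54, -0.2221, 0.5004]
ee_rot: [-1.57, -0.001, -0.546]
ft_force: [-0.8, 1.1, 0.3]
opening: 1.004
t 18.9 p [ 0.54   -0.2221  0.5004] r [-1.5698e+00 -1.2000e-03 -5.4600e-01] F [-0.8  1.1  0.3] M [-0.04  0.1  -0.  ] op 1.004
tongue deg -63.0 -63.12Traceback (most recent call last):
  File "<stdin>", line 13, in <module>
  File "h.py", line 10, in px
    K,r,t=cam(n); return cv2.projectPoints(np.array(P,float).reshape(-1,3),r,t,K,None)[0][:,0]
          ~~~^^^
  File "h.py", line 4, in cam
    c=ctrl.get_calibration(n); f=192/np.tan(np.radians(c['vfov'])/2)
ValueError: time passes only in moves, steps and waits
```

```bash
sed -i 's/^def cam(n):/from functools import lru_cache\n@lru_cache\ndef cam(n):/' h.py
python3 - <<'E'
from h import *
b=cv2.imread('pics/side14.png')
g=cv2.cvtColor(b,cv2.COLOR_BGR2GRAY).astype(np.float32); res=[]
for zt in(.048,.052,.056,.062,.070):
  for yaw in range(-80,100,4):
    y=np.radians(yaw); bx=np.array([np.cos(y),np.sin(y),0]); n=np.array([-bx[1],bx[0],0])
    for lx in np.arange(-.016,.017,.004):
      for ly in np.arange(-.016,.017,.004):
        c=np.array([.5405+lx,-.2225+ly,zt+.140])
        q=[c+bx*i+n*j for i,j in((-.035,-.007),(.035,-.007),(.035,.007),(-.035,.007))]
        o=[c+bx*i+n*j for i,j in((-.041,-.013),(.041,-.013),(.041,.013),(-.041,.013))]
        m=np.zeros(g.shape,np.uint8);cv2.fillConvexPoly(m,px('side',o).round().astype(np.int32),2);cv2.fillConvexPoly(m,px('side',q).round().astype(np.int32),1)
        res.append((g[m==1].mean()-g[m==2].mean(),zt,yaw,round(lx,3),round(ly,3)))
res.sort();print(*res[-8:],sep='\n')
# side shading check: bright pixels on the region over the collar
E
```

```text
(np.float32(48.320312), 0.052, -32, np.float64(0.0), np.float64(-0.004))
(np.float32(48.535744), 0.048, -28, np.float64(0.004), np.float64(-0.004))
(np.float32(48.838135), 0.048, -28, np.float64(0.0), np.float64(-0.004))
(np.float32(48.905823), 0.056, -32, np.float64(-0.004), np.float64(-0.008))
(np.float32(49.195335), 0.052, -28, np.float64(0.0), np.float64(-0.004))
(np.float32(49.477356), 0.052, -28, np.float64(-0.004), np.float64(-0.004))
(np.float32(49.502098), 0.062, -28, np.float64(-0.012), np.float64(-0.012))
(np.float32(50.903664), 0.056, -28, np.float64(-0.004), np.float64(-0.008))
```

The bar fit is ambiguous in height along the view ray. I'll probe the bar's top with shut fingers, which measures the height and presses the key home. If it is home, the bar top is at 188 mm, so contact should come at TCP z = 0.374.

```bash
python3 -m handwheel '[[0,[0,0.02,0],0],[0,[0,0.05,0],0],[0,[0,0.08,0],0],[0,[0,0.1,0],0],[0,[0,0.112,0],0],[0,[0,0.115,0],0],[0,[0,0.115,0],0],[0,[0,0.115,0],0]]'; python3 -m handwheel '[[0,[0,0.003,0],0],[0,[0,0.006,0],0],[0,[0,0.006,0],0]]';  python3 -m handwheel '[[0,[0,0.003,0],0],[0,[0,0.005,0],0],[0,[0,0.005,0],0]]'
```

```text
time_s: 19.75
ee_pos: [0.5405, -0.2225, 0.3853]
ee_rot: [-1.571, -0.001, -0.546]
ft_force: [-0.2, 0.2, -0.2]
opening: 0.357
time_s: 20.05
ee_pos: [0.5403, -0.2221, 0.3785]
ee_rot: [-1.571, 0.0, -0.546]
ft_force: [0.1, -0.1, 0.3]
opening: 0.102
time_s: 20.35
ee_pos: [0.5405, -0.2226, 0.3744]
ee_rot: [-1.57, -0.001, -0.546]
ft_force: [-1.4, 1.4, 8.9]
opening: 0.003
```

Contact came at TCP z = 0.374 with 9 N, so the key is fully home. Retreat, check and hand in.

```bash
python3 -m handwheel '[[0,[0,-0.02,0],0],[0,[0,-0.06,0],0],[0,[0,-0.1,0],0],[0,[0,-0.13,0],0],[0,[0,-0.13,0],0],[0,[0,-0.13,0],0]]'
python3 - <<'E'
from h import *
st(); b=ctrl.snapshot('side'); tang(b)
d=cv2.absdiff(b,cv2.imread('pics/side14.png')).max(2); print('changed px near lock', int((d[205:260,270:345]>30).sum()))
ctrl.hand_in()
E
```

```text
time_s: 20.95
ee_pos: [0.5402, -0.2221, 0.5037]
ee_rot: [-1.57, -0.001, -0.546]
ft_force: [0.1, -0.3, -0.9]
opening: 0.007
t 20.95 p [ 0.5402 -0.2221  0.5037] r [-1.570e+00 -9.000e-04 -5.458e-01] F [ 0.1 -0.3 -0.9] M [-0.06  0.1  -0.01] op 0.0074
tongue deg -63.0 -63.06
changed px near lock 0
the job is handed in; nothing more can be done
```

The cash box should be unlocked, with the key left standing fully home in the lock. I handed in at about 21 s of the 72 s; no verdict is reported, so the figures below are my own checks.

**What I did:** I gripped the T bar by its ends and let the key swing tip-down by easing the grip. I stood it in the collar and released it, then took hold again. I pressed and twisted until it dropped into the square seat, and turned it clockwise against the stop.

**Last checks:**
- **Latch:** the tongue turned about 65° in all. At the stop the twisting moment rose to 1.7 N·m, against about 0.16 N·m of latch friction.
- **Slip back:** the tongue moved back about 3° when I relaxed the grip. My estimate is that it rests at about 1.29 rad, above the 1.22 needed but without much margin.
- **Key height:** the camera fit could not settle how deep the key sat. Touching the bar's top with shut fingers gave contact at a height of about 188 mm, which matches a key fully home.
- **Key at rest:** nothing near the lock had changed in the last picture, and the arm is clear, about 13 cm above the key.
- **Bystanders:** I did not measure their positions afterwards. The arm passed above or clear of them, and I saw no sign of contact.

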